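# Give the red engine the road

### The job

The red locomotive is the next to leave this three-track staging yard, so work the yard's control panel (the tips of the closed fingers are all you need): each track has, in line with it, its own rocker switch and, beyond that, its own white route button. First switch off the track that is still live (press down the raised near half of its rocker), then press the route button of the red locomotive's track fully down and let it spring back, and last switch that same track on by pressing the far half of its rocker until it snaps over. Work no other control, never press a route button while a track is live, and leave the trains and everything else on the table where they are: nothing is to be picked up or pushed about.

Things in the scene. Friction and masses are not known exactly. Their poses are not given: they have to be found in the camera images.
- red_loco: Red H0 shunting locomotive, grey cab roof, 116 mm long, 35 wide, 46 high, loose on one of the three tracks. Origin on the track's centre line at rail height (58 mm above the table); x axis along the track away from the panel. It stands 130 to 175 mm beyond its track's route button, on the line from that track's rocker through the button.
- blue_loco: Blue H0 diesel locomotive with a cream band, 130 mm long, 34 wide, 49 high, loose on the track that is live at the start. Origin and axes as for the red one.
- box_wagon: Brown H0 box wagon, grey roof, 112 mm long, 34 wide, 45 high, loose on the remaining track. Origin and axes as for the red locomotive.
- rocker_a (a joint): Grey rocker switch in a black bezel, 44 mm long along the track x 22 mm, one of three alike, one per track. 0 = off: near half (towards the robot) level, far half (towards the tracks) raised. 0.42 rad = on (track live): far half level, near half raised, its red skirt showing. Snaps over centre and stays; needs up to about 4 N on the raised half.
- rocker_a_mid (a point): Middle crease of this rocker's top, on its hinge line, 81 mm above the table. Far half: 22 mm from here towards the same plate's route button; near half: 22 mm the other way. The lower half is level with this point; the raised half's outer end is 9 mm higher and goes down 9 mm. Bezel rim around it 1.5 mm lower. Rockers are 60 mm apart, each in line with its track; their order varies.
- route_a (a joint): Round white spring push button (26 mm across) on the control plate of one track: sets the points for that track. 0 = up, 0.006 m = fully pressed (about 5 N, springs back when let go). Counts as pressed from 0.004 m.
- route_a_top (a point): Centre of the top face of this button's cap; 89 mm above the table when up, 6 mm lower when pressed (steel bezel, 34 mm across, 3 mm lower still). It lies 70 mm beyond the middle of the same plate's rocker, on the line to its track.
- rocker_b (a joint): Grey rocker switch in a black bezel, 44 mm long along the track x 22 mm, one of three alike, one per track. 0 = off: near half (towards the robot) level, far half (towards the tracks) raised. 0.42 rad = on (track live): far half level, near half raised, its red skirt showing. Snaps over centre and stays; needs up to about 4 N on the raised half.
- rocker_b_mid (a point): Middle crease of this rocker's top, on its hinge line, 81 mm above the table. Far half: 22 mm from here towards the same plate's route button; near half: 22 mm the other way. The lower half is level with this point; the raised half's outer end is 9 mm higher and goes down 9 mm. Bezel rim around it 1.5 mm lower. Rockers are 60 mm apart, each in line with its track; their order varies.
- route_b (a joint): Round white spring push button (26 mm across) on the control plate of one track: sets the points for that track. 0 = up, 0.006 m = fully pressed (about 5 N, springs back when let go). Counts as pressed from 0.004 m.
- route_b_top (a point): Centre of the top face of this button's cap; 89 mm above the table when up, 6 mm lower when pressed (steel bezel, 34 mm across, 3 mm lower still). It lies 70 mm beyond the middle of the same plate's rocker, on the line to its track.
- rocker_c (a joint): Grey rocker switch in a black bezel, 44 mm long along the track x 22 mm, one of three alike, one per track. 0 = off: near half (towards the robot) level, far half (towards the tracks) raised. 0.42 rad = on (track live): far half level, near half raised, its red skirt showing. Snaps over centre and stays; needs up to about 4 N on the raised half.
- rocker_c_mid (a point): Middle crease of this rocker's top, on its hinge line, 81 mm above the table. Far half: 22 mm from here towards the same plate's route button; near half: 22 mm the other way. The lower half is level with this point; the raised half's outer end is 9 mm higher and goes down 9 mm. Bezel rim around it 1.5 mm lower. Rockers are 60 mm apart, each in line with its track; their order varies.
- route_c (a joint): Round white spring push button (26 mm across) on the control plate of one track: sets the points for that track. 0 = up, 0.006 m = fully pressed (about 5 N, springs back when let go). Counts as pressed from 0.004 m.
- route_c_top (a point): Centre of the top face of this button's cap; 89 mm above the table when up, 6 mm lower when pressed (steel bezel, 34 mm across, 3 mm lower still). It lies 70 mm beyond the middle of the same plate's rocker, on the line to its track.
- board: Fixed plywood yard board 610 x 310 mm, top 50 mm above the table, with the panel box (156 x 190 mm, top 72 mm above the table; the control plates on it are 3 mm thick) at its near end. Origin on the table below the panel's centre; x axis along the tracks away from the robot, y axis across them.
- rail_rubber: Orange and blue track-cleaning rubber 50 x 22 x 18 mm lying on the board beside the panel; origin under its centre. Bystander.
- throttle: Black hand throttle 135 x 62 x 20 mm (its knob and all 35 mm high) lying on the table beside the board; origin under its centre. Bystander.
- screwdriver: Green-handled screwdriver, 160 mm long, lying on the table on the other side of the board. Bystander.
- tub: Cream lidded plastic tub 140 x 140 x 80 mm; origin under its centre. Bystander.
- book: Dark hardback book 200 x 265 x 30 mm lying flat; origin under its centre. Bystander.
- mug: Blue mug 80 mm wide, 95 mm high; origin under its centre. Bystander.

How it is judged:
On the way, in this order (a step that is already met when the one before it is completed fails the run):
1. the live track is switched off (value of joint rocker_a below 0.06 rad), for 0.15 s.
2. the route button of the red locomotive's track is pressed (value of joint route_b above 0.004 m), for 0.05 s.
3. the button has sprung back up and the red locomotive's track is switched on (value of joint route_b below 0.001 m and value of joint rocker_b above 0.36 rad), for 0.15 s.
At the end, for the whole second after the job is handed in: The red locomotive's rocker is on (over 0.36 of 0.42 rad), the two others are off (under 0.06 rad), all three route buttons are up (within 1 mm), the trains stand within 8 mm and the other loose things within 15 mm of where they were (all of step 3 and value of joint each of rocker_a, rocker_c below 0.06 rad and value of joint each of route_a, route_c below 0.001 m and distance of each of red_loco, blue_loco, box_wagon from where it was at the start of the episode below 0.008 m and distance of each of rail_rubber, throttle, screwdriver, tub, book, mug from where it was at the start of the episode below 0.015 m); the robot touches nothing.
It fails at once if a route button is pressed (3 mm or more) while any track is live (value of joint any of route_a, route_b, route_c above 0.003 m and value of joint any of rocker_a, rocker_b, rocker_c above 0.21 rad).
It fails at once if the route button of another track is pressed (value of joint any of route_a, route_c above 0.003 m).
It fails at once if the box wagon's track is switched on, or two tracks are live at once (value of joint rocker_c above 0.21 rad or value of joint each of rocker_a, rocker_b above 0.21 rad).
It fails at once if a locomotive or the wagon is lifted, carried or shoved more than 8 mm (distance of any of red_loco, blue_loco, box_wagon from where it was at the start of the episode above 0.008 m).
It fails at once if another loose thing is lifted, carried or shoved more than 15 mm (distance of any of rail_rubber, throttle, screwdriver, tub, book, mug from where it was at the start of the episode above 0.015 m).
It also fails if it takes over 38 s, if anything falls off the work surface, if the arm or the gripper's body presses on something with over 40 N, if the wrist force passes 120 N, or if a joint passes its speed limit or range.

### The arm

A 6-joint arm with a two-finger parallel gripper is mounted at the origin on the work surface. World frame = base frame: x ahead of the robot, y to its left, z up, the work surface at z = 0. Lengths are in m, angles in rad, forces in N, time in s.
With the tool pointing down it reaches from about 0.275 to 0.85 m from the base axis. Payload 5.2 kg.
Tool frame: the origin (TCP) lies midway between the tips of the shut fingers; the grasp point (between the pads) lies 19 mm behind it; z points along the fingers, y is the line along which they close (so a half turn about z gives the same grasp; the last joint's range is limited). The gripper opens to 85 mm and grips with 20 to 120 N. Pads are 22 mm wide; open, the fingers measure 114 mm over their backs; the gripper's body (76 mm by 85 mm) begins 54 mm behind the grasp point. The pads swing forward as they close: fully open they stand 13 mm farther back than shut.
Start: joints at [-1.399, 0.259, 1.535, -0, 1.348, -0.203], TCP at [0.201, -0.512, 0.196] pointing down, gripper open.
Joint ranges: [-3.14, 3.14], [-0.91, 2.08], [0.19, 2.58], [-1.22, 4.36], [0.22, 2.71], [-3.12, 3.12]. Speed limits (rad/s): [2.57, 2.57, 3.14, 3.14, 3.14, 3.14].

### API

Orientations are given as a unit quaternion [w, x, y, z].
In Python, from plant import reach, servo_line, goto_joints, gripper_to, sleep, inverse_kinematics, read_camera, get_calibration, Unreachable, job_done, search_frame, trace, mark_of, read_t, read_joint_positions, read_joint_velocities, read_joint_torque, read_eef_pos, read_tool_rot, read_contact_force, read_moment, read_width gives the robot as it stands. Calls block until the motion is done:
- reach(position, orientation): joint-space move of the TCP to a pose.
- servo_line(position, rotation=None, rate=0.15, threshold=None): straight line of the TCP; rotation=None keeps the orientation; rate is the mean speed in m/s. With threshold (N) it stops when the force on the tool has changed by that much, and returns True; else False.
- goto_joints(angles): joint-space move.
- gripper_to(opening, grasp_force=None): finger opening in m; grasp_force is the grip in N (None keeps the last); returns when the fingers have stopped.
- sleep(seconds).
- inverse_kinematics(position, orientation): joint angles nearest the present ones, or None.
- read_camera(name): name is "side" or "top" or "wrist"; returns (picture, depth): 400x640x3 uint8, red, green, blue; 400x640 float32, m along the optical axis (not along the pixel's ray), 0 where there is no reading.
- get_calibration(name): a dict with "K" (3x3 intrinsics, pixels), "extrinsics" (4x4, takes a point from world to camera coordinates); the wrist camera has in their place "mount" (4x4, takes a point from camera to tool coordinates, whose origin is the TCP and whose axes are the flange's). Camera axes: x right, y up, looking along -z (the intrinsics and any distortion apply to the point x, -y, -z); pixel columns grow to the right and rows downward; lengths in m; the calibration is good to about 2 mm. The wrist camera is an equidistant fisheye: a pixel r from the principal point sees the ray r / f radians off the axis. A picture is of the moment at which its call begins: read the wrist's pose just before it. get_calibration takes no time and is no camera call.
A pose or a line that the arm cannot do raises Unreachable and nothing moves.
- job_done(): hands the job in, once; it reports no verdict.
Trained networks look in the newest picture that a camera, given by its name, has taken for a name from the list of things; names that differ only in an ending like _2 or _b are one class to them, and where a whole thing is asked for, a point or a joint stands for the part that bears it (a point fixed in the world has none). Each returns a list of dicts, best first, with "conf" (0 to 1); they miss things now and then, are a little off and sometimes report something else, mostly with a low value. They report only what shows in the picture. A call takes as long as a camera call.
- search_frame(camera, label): "bbox" ([left, top, right, bottom] as shares, 0 to 1, of the picture: columns of its width, rows of its height, round what is visible of it).
- trace(camera, label): "pixels" (400x640 bool, what is visible of it) and "bbox" ([left, top, right, bottom] as shares, 0 to 1, of the picture: columns of its width, rows of its height, round what is visible of it).
- mark_of(camera, label): "xy" ([column, row] as shares, 0 to 1, of the picture: columns of its width, rows of its height: a listed point, or the origin of a listed thing).
Readings, each from a call of its own:
- read_t(): time.
- read_joint_positions(): joint angles.
- read_joint_velocities(): joint speeds.
- read_joint_torque(): joint torques, N m.
- read_eef_pos(): TCP position.
- read_tool_rot(): TCP orientation.
- read_contact_force(): force on the tool from outside, world axes, zero at the start.
- read_moment(): the same for the moment, N m.
- read_width(): finger opening in m.
Only numpy, scipy, OpenCV 4.12 (cv2) and the standard library are available. Lean on these libraries where they do the work, as an engineer would, in place of code of your own. Each camera call takes 0.05 s, during which the arm holds its last target. There are 200 camera calls.

## Working session

There is one attempt and no reset: what is moved stays moved. The work goes in short steps, each a Python script; the robot and the scene stay as the last script left them, time stands still between calls to the robot, and variables do not carry over. Pictures are saved under pics/ and viewed, on a budget of 10 in all, crops included, one or two more only if the job needs it, and the job is handed in when it is done.

```bash
mkdir -p pics; cat > h.py <<'E'
import numpy as np, cv2
from plant import *
def world(cam,u,v,z):
    c=get_calibration(cam);K=np.array(c["K"]);E=np.array(c["extrinsics"])
    d=np.linalg.inv(K)@[u,v,1]; d=np.array([d[0],-d[1],-d[2]])
    R=E[:3,:3];o=-R.T@E[:3,3];r=R.T@d
    return o+r*(z-o[2])/r[2]
E
python3 - <<'E'
from h import *
for k in("top","side"):
    p,d=read_camera(k);cv2.imwrite(f"pics/{k}0.png",p[:,:,::-1]);c=get_calibration(k);print(k,{a:b for a,b in c.items()})
    for l,z in(("rocker_a_mid",.081),("route_a_top",.089),("red_loco",.058),("blue_loco",.058),("box_wagon",.058),("board",0)):
        for m in mark_of(k,l):
            u,v=m["xy"][0]*640,m["xy"][1]*400;print(l,round(m["conf"],2),round(u),round(v),world(k,u,v,z).round(3))
print(read_t(),read_tool_rot(),get_calibration("wrist"))
E
```

```text
top {'K': array([[392.42269012,   0.        , 319.66316117],
       [  0.        , 392.42269012, 200.46074284],
       [  0.        ,   0.        ,   1.        ]]), 'extrinsics': array([[-0.02227047, -0.99964659, -0.01451595, -0.00577422],
       [ 0.99188411, -0.02391088,  0.12487667, -0.52131873],
       [-0.12517963, -0.01161708,  0.99206608, -1.44906875],
       [ 0.        ,  0.        ,  0.        ,  1.        ]])}
rocker_a_mid 0.72 284 194 [0.542 0.112 0.081]
route_a_top 0.62 280 175 [0.613 0.124 0.089]
red_loco 0.7 316 191 [ 0.553 -0.006  0.058]
red_loco 0.59 307 133 [0.777 0.024 0.058]
blue_loco 0.88 282 138 [0.76  0.12  0.058]
box_wagon 0.7 294 133 [0.78  0.073 0.058]
box_wagon 0.25 301 193 [0.546 0.05  0.058]
board 0.76 299 191 [0.566 0.063 0.   ]
board 0.29 316 172 [ 0.636 -0.007  0.   ]
side {'K': array([[412.67007939,   0.        , 318.32872196],
       [  0.        , 412.67007939, 194.90131517],
       [  0.        ,   0.        ,   1.        ]]), 'extrinsics': array([[-0.8910112 , -0.45378881, -0.0132197 ,  0.45463944],
       [ 0.31003819, -0.6295129 ,  0.71245339, -
[... 318 characters left out ...]
oco 0.69 240 210 [0.742 0.138 0.058]
box_wagon 0.61 244 195 [0.773 0.068 0.058]
board 0.95 294 220 [0.581 0.047 0.   ]
0.7 [-2.10858392e-06  9.82490780e-01  1.86311210e-01 -1.60487122e-05] {'K': array([[309.70691629,   0.        , 322.31001282],
       [  0.        , 309.70691629, 192.45762646],
       [  0.        ,   0.        ,   1.        ]]), 'mount': array([[-7.53978717e-04,  9.63711757e-01,  2.66943965e-01,
         6.77755412e-02],
       [ 9.99999715e-01,  7.16699594e-04,  2.37078507e-04,
         6.89268728e-04],
       [ 3.71567125e-05,  2.66944068e-01, -9.63712023e-01,
        -1.77604292e-01],
       [ 0.00000000e+00,  0.00000000e+00,  0.00000000e+00,
         1.00000000e+00]])}
```

View pics/top0.png

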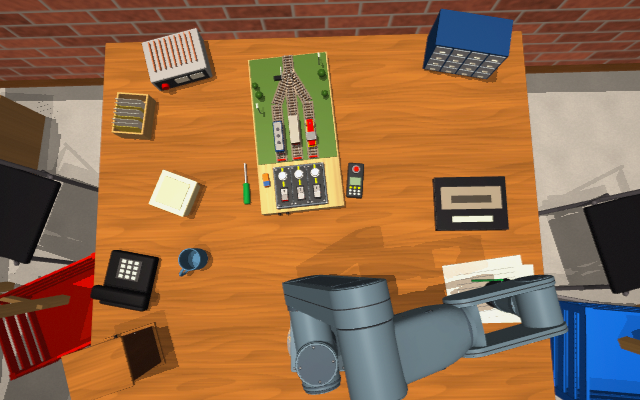

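View pics/side0.png

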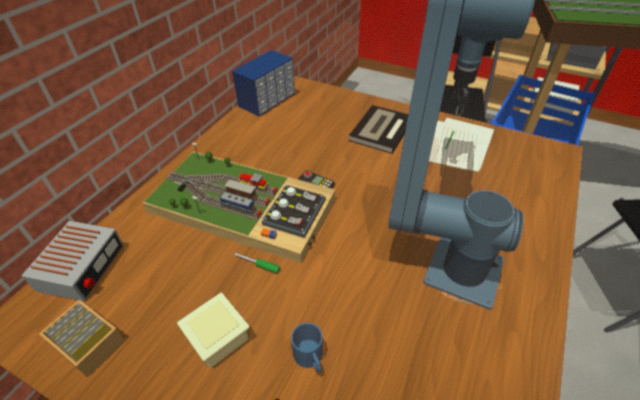

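The top view shows, left to right: blue at (280,138), wagon at (294,133) and red at (311,133). The rockers sit below them at (284,194), (300,193) and (316,191). Next I'll take a close look with the wrist camera.

```bash
cat >> h.py <<'E'
from scipy.spatial.transform import Rotation as Ro
def pose():
    p=np.array(read_eef_pos());q=np.array(read_tool_rot());return p,Ro.from_quat(q[[1,2,3,0]]).as_matrix()
def wworld(u,v,z,p,R):
    c=get_calibration("wrist");K=np.array(c["K"]);M=np.array(c["mount"])
    x=(u-K[0,2])/K[0,0];y=(v-K[1,2])/K[1,1];t=np.hypot(x,y);s=np.sin(t)/max(t,1e-9)
    d=np.array([x*s,-y*s,-np.cos(t)]);d=R@M[:3,:3]@d;o=p+R@M[:3,3]
    return o+d*(z-o[2])/d[2]
E
python3 - <<'E'
from h import *
reach([0.53,0.06,0.28],[0,1,0,0]);gripper_to(0)
p,R=pose();im,d=read_camera("wrist");cv2.imwrite("pics/w0.png",im[:,:,::-1]);print(p,read_t(),read_width())
for l,z in(("rocker_a_mid",.081),("route_a_top",.089),("red_loco",.058),("blue_loco",.058),("box_wagon",.058)):
    for m in mark_of("wrist",l):
        u,v=m["xy"][0]*640,m["xy"][1]*400;print(l,round(m["conf"],2),round(u),round(v),wworld(u,v,z,p,R).round(4))
E
```

```text
[0.5300071  0.06004512 0.27999411] 3.8833 -0.0001229974173260557
rocker_a_mid 0.95 282 155 [0.5414 0.1094 0.081 ]
rocker_a_mid 0.67 331 148 [0.5501 0.0487 0.081 ]
blue_loco 0.27 325 94 [0.6171 0.0561 0.058 ]
box_wagon 0.55 276 101 [0.6095 0.1194 0.058 ]
```

View pics/w0.png

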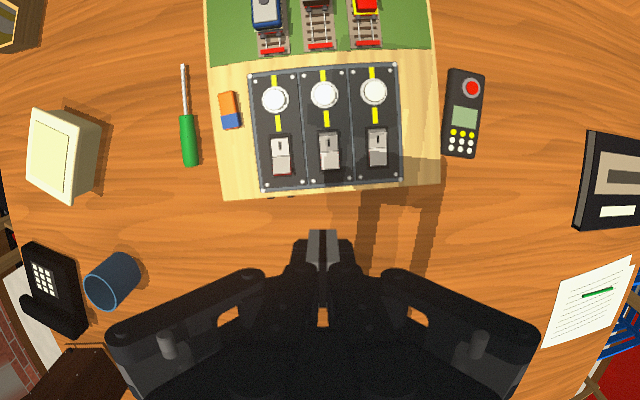

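The wrist view shows the buttons at (275,99), (323,95) and (373,92), with rockers below at (281,155), (330,150) and (377,147). The left rocker, in line with blue, shows its red skirt, so that track is live. Red's track is the right-hand one.

```bash
python3 - <<'E'
from h import *
im=cv2.imread("pics/w0.png");hs=cv2.cvtColor(im,cv2.COLOR_BGR2HSV)
m=((hs[:,:,1]<40)&(hs[:,:,2]>190)).astype(np.uint8)
n,L,S,C=cv2.connectedComponentsWithStats(m[75:125,255:395]);print([(s[:4]+[255,75,0,0],s[4],c+[255,75]) for s,c in zip(S,C) if 200<s[4]<2000])
p,R=pose()
B=[wworld(u,v,.089,p,R)[:2] for u,v in[(275,99),(324,95),(373,92)]]
K=[wworld(u,v,.081,p,R)[:2] for u,v in[(281.5,155),(330,149.5),(377,147)]]
print(np.round(B,4),np.round(K,4))
# rigid fit, columns left->right; local frame x along track, y left
loc=np.array([[70,60],[70,0],[70,-60],[0,60],[0,0],[0,-60]])/1000;W=np.array(B+K)
a=loc-loc.mean(0);b=W-W.mean(0)
th=np.arctan2((a[:,0]*b[:,1]-a[:,1]*b[:,0]).sum(),(a*b).sum())
Q=np.array([[np.cos(th),-np.sin(th)],[np.sin(th),np.cos(th)]]);t=W.mean(0)-Q@loc.mean(0)
print("th",th,"mid",t,"res mm",((loc@Q.T+t-W)*1000).round(1))
np.savez("fit.npz",Q=Q,t=t,th=th)
c=cv2.resize(im[70:200,240:410],None,fx=4,fy=4,interpolation=cv2.INTER_CUBIC);cv2.imwrite("pics/w0c.png",c)
E
```

```text
[(array([360,  78,  27,  27]), np.int32(498), array([373.29718876,  90.6626506 ])), (array([311,  81,  27,  27]), np.int32(541), array([323.46210721,  94.13863216])), (array([262,  86,  27,  27]), np.int32(528), array([274.35416667,  99.16287879]))]
[[ 6.105e-01  1.154e-01]
 [ 6.144e-01  5.750e-02]
 [ 6.190e-01 -4.000e-04]] [[ 0.5417  0.1099]
 [ 0.5482  0.0501]
 [ 0.5518 -0.008 ]]
th 0.08663473786227922 mid [0.54605064 0.05104585] res mm [[ 0.1  1.5]
 [ 1.4 -0.4]
 [ 2.  -2.3]
 [-0.8  1. ]
 [-2.1  0.9]
 [-0.6 -0.8]]
```

View pics/w0c.png

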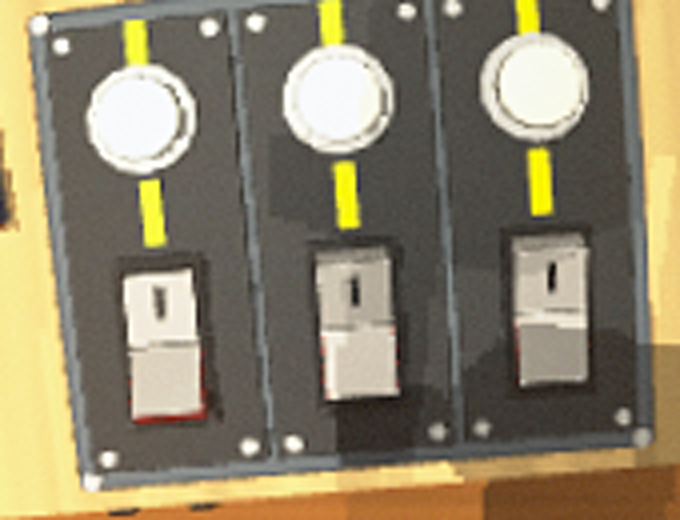

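```bash
cat >> h.py <<'E'
def goal(lx,ly,z):
    f=np.load("fit.npz");return [*(f["Q"]@[lx,ly]+f["t"]),z]
def quat():
    th=float(np.load("fit.npz")["th"]);return [0,np.cos(th/2),np.sin(th/2),0]
def press(lx,ly,zt,zb,thr,hold=.2):
    reach(goal(lx,ly,.13),quat());servo_line(goal(lx,ly,zt),rate=.1)
    h=servo_line(goal(lx,ly,zb),rate=.03,threshold=thr)
    print("stop",h,np.round(read_eef_pos(),4),"F",np.round(read_contact_force(),1));sleep(hold)
    print("held",np.round(read_eef_pos(),4),"F",np.round(read_contact_force(),1))
    servo_line(goal(lx,ly,.13),rate=.12)
def look(name):
    reach(goal(-.045,0,.25),quat());p,R=pose();im,_=read_camera("wrist")
    cv2.imwrite(f"pics/{name}.png",cv2.resize(im[60:230,220:430,::-1],None,fx=3,fy=3,interpolation=cv2.INTER_CUBIC));print(p,read_t())
E
python3 - <<'E'
from h import *
press(-.017,.06,.1,.0805,12);look("w1")
E
```

```text
stop False [0.524  0.1094 0.0805] F [-0.8 -0.2  0.8]
held [0.5241 0.1094 0.0807] F [ 0.8  0.3 -0.3]
[0.50082248 0.04700284 0.24926486] 7.4833
```

View pics/w1.png

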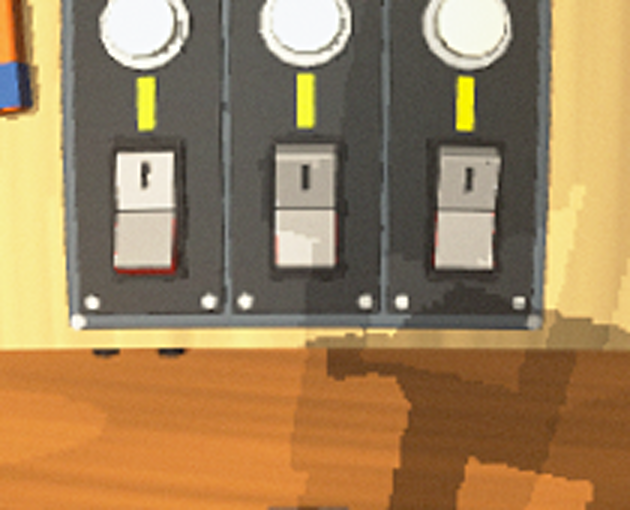

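After the press, the left rocker still shows its red skirt, with its crease at crop (147,212). The press touched nothing, so I'm re-measuring from this view and against depth.

```bash
python3 - <<'E'
from h import *
p,R=pose();print(p,R.round(3))
for n,u,v,z in[("A",147,211,.081),("C",306,209,.081),("B",467,211,.081),("bA",146,22,.089),("bC",305,20,.089),("bB",468,22,.089)]:
    print(n,wworld(u/3+220,v/3+60,z,p,R).round(4))
f=np.load("fit.npz");print([np.round(goal(a,b,0)[:2],4) for a,b in[(0,.06),(0,0),(0,-.06),(.07,.06),(.07,0),(.07,-.06)]])
im,d=read_camera("wrist")
# depth-based: world points of wrist pixels, camera z -> ray scaled
c=get_calibration("wrist");K=np.array(c["K"]);M=np.array(c["mount"])
def dw(u,v):
    x=(u-K[0,2])/K[0,0];y=(v-K[1,2])/K[1,1];t=np.hypot(x,y);s=np.tan(t)/t
    D=d[int(round(v)),int(round(u))];return p+R@(M[:3,:3]@(D*np.array([x*s,-y*s,-1]))+M[:3,3])
for n,u,v in[("Afar",147,160),("A",147,210),("Anear",147,255),("Cfar",306,160),("Cnear",306,250),("bA",146,22),("bB",468,22),("plate",220,280)]: print(n,dw(u/3+220,v/3+60).round(4))
im,_=read_camera("top");
for k,l,z in(("top","rocker_a_mid",.081),("top","route_a_top",.089),("wrist","rocker_a_mid",.081),("wrist","route_a_top",.089)):
    for m in mark_of(k,l):
        u,v=m["xy"][0]*640,m["xy"][1]*400;print(k,l,round(m["conf"],2),(wworld(u,v,z,p,R) if k=="wrist" else world(k,u,v,z)).round(4))
E
```

```text
[0.50041054 0.04740506 0.24837522] [[ 0.996  0.086 -0.003]
 [ 0.086 -0.996  0.001]
 [-0.003 -0.001 -1.   ]]
A [0.5393 0.1103 0.081 ]
C [0.5445 0.0511 0.081 ]
B [ 0.5495 -0.0087  0.081 ]
bA [0.6093 0.1144 0.089 ]
bC [0.6136 0.0574 0.089 ]
bB [ 0.6192 -0.0009  0.089 ]
[array([0.5409, 0.1108]), array([0.5461, 0.051 ]), array([ 0.5512, -0.0087]), array([0.6106, 0.1169]), array([0.6158, 0.0571]), array([ 0.621 , -0.0027])]
Afar [0.5584 0.1117 0.0799]
A [0.5398 0.1101 0.0819]
Anear [0.5237 0.108  0.0885]
Cfar [0.5628 0.0527 0.0895]
Cnear [0.5292 0.0498 0.0809]
bA [0.6094 0.1145 0.0883]
bB [ 0.6192 -0.0009  0.0886]
plate [0.5141 0.0817 0.0734]
top rocker_a_mid 0.38 [0.5402 0.1172 0.081 ]
wrist rocker_a_mid 0.96 [0.5437 0.1106 0.081 ]
wrist route_a_top 0.64 [0.6114 0.1194 0.089 ]
```

```bash
python3 - <<'E'
from h import *
x,y=-.018,.0595
reach(goal(x,y,.13),quat());servo_line(goal(x,y,.094),rate=.1)
for z in np.arange(.091,.0775,-.0015):
    h=servo_line(goal(x,y,z),rate=.03,threshold=15);print(round(z,4),h,np.round(read_eef_pos(),4),np.round(read_contact_force(),1))
    if h:break
p,R=pose();im,d=read_camera("wrist");s,_=read_camera("side")
cv2.imwrite("pics/w2.png",np.vstack([cv2.resize(im[80:280,200:440,::-1],(480,400)),cv2.resize(s[170:270,230:350,::-1],None,fx=4,fy=4)[:200]]) if 0 else cv2.resize(im[80:280,200:440,::-1],(720,600)))
print(read_t(),read_width())
E
```

```text
0.091 False [0.5233 0.1087 0.0915] [ 0.3  0.1 -0.6]
0.0895 False [0.523  0.1088 0.0895] [ 0.3  0.4 -0. ]
0.088 False [0.5228 0.1088 0.0878] [-0.   0.3  0.5]
0.0865 False [0.5229 0.1088 0.0864] [ 0.  -0.5 -1.2]
0.085 False [0.5229 0.1088 0.0849] [-0.5  0.1 -0.5]
0.0835 False [0.5229 0.1088 0.0834] [-0.3  0.5 -0. ]
0.082 False [0.5229 0.1087 0.0819] [-0.2 -0.3 -0.1]
0.0805 False [0.5229 0.1088 0.0804] [-0.6 -1.  -0.4]
0.079 False [0.5229 0.1088 0.0789] [-0.4  0.8 -0. ]
11.25 -8.544373555561414e-07
```

View pics/w2.png

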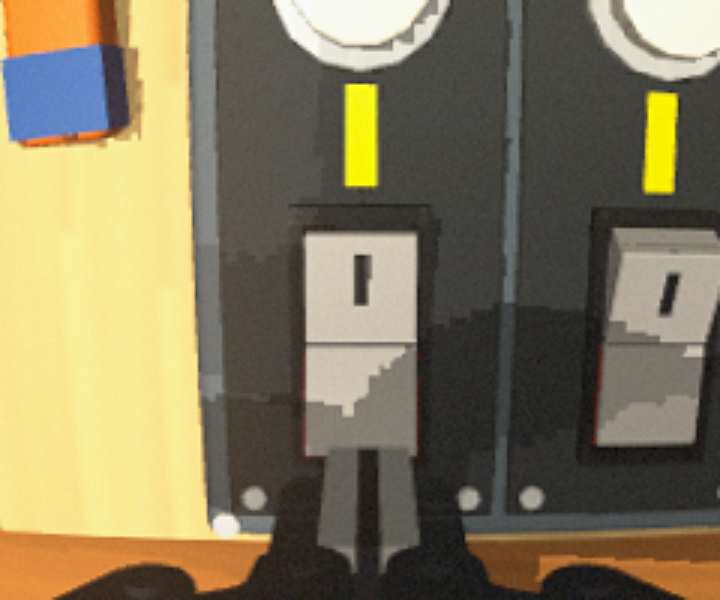

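In this picture the fingertips, at crop (368,450), only meet the near edge of the rocker. The tip therefore doesn't coincide with where I expect the TCP. I'll measure it with depth.

```bash
python3 - <<'E'
from h import *
p,R=pose();im,d=read_camera("wrist");print(p,R[:,2].round(4),read_contact_force().round(1) if hasattr(read_contact_force(),'round') else read_contact_force())
c=get_calibration("wrist");K=np.array(c["K"]);M=np.array(c["mount"]);Mi=np.linalg.inv(M)
def proj(X):
    q=Mi[:3,:3]@X+Mi[:3,3];r=np.hypot(q[0],q[1]);t=np.arctan2(r,-q[2]);return K[0,2]+K[0,0]*t*q[0]/r,K[1,2]-K[1,1]*t*q[1]/r
for X in([0,0,0],[.011,0,0],[-.011,0,0],[.011,0,-.02]):print(X,np.round(proj(np.array(X)),1))
def dt(u,v):
    x=(u-K[0,2])/K[0,0];y=(v-K[1,2])/K[1,1];t=np.hypot(x,y);s=np.tan(t)/t
    X=M[:3,:3]@(d[v,u]*np.array([x*s,-y*s,-1]))+M[:3,3];return X,p+R@X
for u in(312,316,330,334):
  for v in(205,215,222,226,229,231,233,236,240,250): a,b=dt(u,v);print(u,v,"tool",a.round(4),"world",b.round(4))
E
```

```text
[0.52294693 0.10873266 0.0789568 ] [-1.e-04 -0.e+00 -1.e+00] [-0.1 -0.8 -0.1]
[0, 0, 0] [321.4 222. ]
[0.011, 0, 0] [321.4 204.9]
[-0.011, 0, 0] [321.5 238.3]
[0.011, 0, -0.02] [321.3 216.2]
312 205 tool [ 0.0125 -0.0055 -0.005 ] world [0.535  0.1153 0.0839]
312 215 tool [ 0.0067 -0.0055 -0.006 ] world [0.5291 0.1148 0.085 ]
312 222 tool [ 0.0036 -0.0054 -0.0095] world [0.5261 0.1145 0.0885]
312 226 tool [ 0.0007 -0.0055 -0.0086] world [0.5232 0.1143 0.0875]
312 229 tool [-0.0004 -0.0055 -0.0104] world [0.5221 0.1141 0.0894]
312 231 tool [ 0.0109 -0.0044 -0.0407] world [0.5335 0.114  0.1197]
312 233 tool [ 0.0113 -0.0043 -0.0441] world [0.5339 0.114  0.1231]
312 236 tool [ 0.0118 -0.0041 -0.0486] world [0.5343 0.1139 0.1276]
312 240 tool [ 0.0114 -0.004  -0.0521] world [0.5339 0.1137 0.1311]
312 250 tool [ 0.0115 -0.0037 -0.0625] world [0.5341 0.1134 0.1414]
316 205 tool [ 0.0124 -0.0031 -0.0046] world [0.535  0.1129 0.0836]
316 215 tool [ 0.0069 -0.0031 -0.0065] world [0.5295 0.1125 0.0855]
316 222 tool [ 0.0032 -0.0031 -0.0085] world [0.5259 0.1121 0.0875]
316 226 tool [ 0.001  -0.
[... 1110 characters left out ...]
.5341 0.1059 0.1401]
334 205 tool [ 0.0129  0.0074 -0.006 ] world [0.5364 0.1025 0.085 ]
334 215 tool [ 0.0073  0.0074 -0.0078] world [0.5309 0.102  0.0868]
334 222 tool [ 0.0034  0.0074 -0.0089] world [0.527  0.1017 0.0879]
334 226 tool [ 0.0009  0.0074 -0.009 ] world [0.5245 0.1015 0.0879]
334 229 tool [-0.0006  0.0074 -0.01  ] world [0.523  0.1013 0.089 ]
334 231 tool [ 0.0113  0.0061 -0.0417] world [0.5348 0.1036 0.1206]
334 233 tool [ 0.0117  0.006  -0.0449] world [0.5351 0.1038 0.1239]
334 236 tool [ 0.0112  0.0059 -0.0473] world [0.5346 0.1038 0.1263]
334 240 tool [ 0.0116  0.0057 -0.0526] world [0.535  0.104  0.1316]
334 250 tool [ 0.0118  0.0053 -0.0631] world [0.5351 0.1044 0.142 ]
```

Depth gives the rocker at the right height (0.0885), but the finger front face ends about 40 mm above the reported TCP (tool z ≈ -0.040). The press therefore ran in air. I'll descend in force-guarded steps until it really touches.

```bash
python3 - <<'E'
from h import *
x,y=-.018,.0595
servo_line(goal(x,y,.056),rate=.06,threshold=4);print(np.round(read_eef_pos(),4),np.round(read_contact_force(),1))
for z in np.arange(.0545,.0370,-.0015):
    h=servo_line(goal(x,y,z),rate=.03,threshold=10);print(round(z,4),h,np.round(read_eef_pos(),4),np.round(read_contact_force(),1))
    if h or np.linalg.norm(read_contact_force())>11:break
im,d=read_camera("wrist")
cv2.imwrite("pics/w3.png",cv2.resize(im[80:280,200:440,::-1],(720,600)));print(read_t())
E
```

```text
[0.5227 0.1087 0.0556] [-0.3  0.3  0.4]
0.0545 False [0.5232 0.1088 0.0548] [0.  0.2 0.8]
0.053 False [0.5228 0.1087 0.053 ] [-0.4 -0.6  1.8]
0.0515 False [0.5228 0.1087 0.0513] [-0.  -0.2  1.1]
0.05 False [0.523  0.1088 0.0498] [-0.6  0.4 -0.4]
0.0485 False [0.5229 0.1088 0.0484] [-0.8  0.5  0.4]
0.047 False [0.5229 0.1088 0.0469] [ 0.2 -0.7  0.2]
0.0455 False [0.5233 0.1088 0.0459] [-0.4  0.1  3.7]
0.044 False [0.5233 0.1088 0.0457] [-5.   0.  14.2]
13.8833
```

View pics/w3.png

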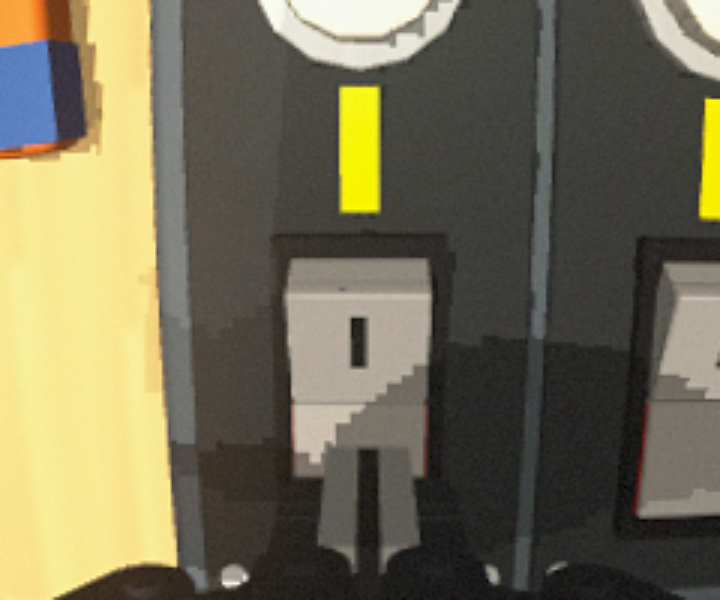

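The left rocker is now off: its far half is raised and its crease is at crop (360,402). It bottomed at an indicated z of 0.0458, so the real tip is about 35 mm short of the TCP. Next is the right-hand route button.

```bash
python3 - <<'E'
from h import *
servo_line(goal(-.018,.0595,.1),rate=.15)
x,y=.0685,-.0595
reach(goal(x,y,.09),quat());servo_line(goal(x,y,.058),rate=.1)
for z in np.arange(.055,.0445,-.0015):
    h=servo_line(goal(x,y,z),rate=.03,threshold=14);F=read_contact_force();print(round(z,4),h,np.round(read_eef_pos(),4),np.round(F,1))
    if h or F[2]>15:break
sleep(.1);print(np.round(read_eef_pos(),4),np.round(read_contact_force(),1))
servo_line(goal(x,y,.1),rate=.15);print(read_t())
E
```

```text
0.055 False [ 0.6197 -0.0022  0.0555] [-0.7 -0.1 -0.3]
0.0535 False [ 0.6199 -0.0024  0.0539] [0.5 0.8 1.7]
0.052 False [ 0.6198 -0.0024  0.0522] [0.8 0.6 2.3]
0.0505 False [ 0.6198 -0.0024  0.0507] [1.2 0.4 2.9]
0.049 False [ 0.6198 -0.0024  0.0492] [ 1.2 -0.1  3.9]
0.0475 False [ 0.6198 -0.0024  0.0479] [1.8 0.8 5.3]
0.046 False [ 0.6199 -0.0024  0.0477] [-1.9 -0.  14.4]
0.0445 False [ 0.62   -0.0024  0.0476] [-4.9  0.3 21.8]
[ 0.62   -0.0024  0.0476] [-4.5 -0.1 21.8]
18.1333
```

The button travelled about 6 mm, took roughly 5 N, and met a hard stop. Next is the far half of the same track's rocker.

```bash
python3 - <<'E'
from h import *
x,y=.017,-.0595
reach(goal(x,y,.1),quat());servo_line(goal(x,y,.059),rate=.1)
for z in np.arange(.056,.0425,-.0015):
    h=servo_line(goal(x,y,z),rate=.03,threshold=12);F=read_contact_force();print(round(z,4),h,np.round(read_eef_pos(),4),np.round(F,1))
    if h or F[2]>11:break
servo_line(goal(x,y,.1),rate=.15);sleep(.2)
reach(goal(-.045,0,.25),quat());sleep(.3);im,_=read_camera("wrist")
a=cv2.resize(im[40:230,200:450,::-1],(750,570),interpolation=cv2.INTER_CUBIC);cv2.imwrite("pics/w4.png",a);print(read_t())
E
```

```text
0.056 False [ 0.5685 -0.0068  0.0564] [-0.5  0.4 -0.7]
0.0545 False [ 0.5685 -0.0068  0.0548] [ 0.5 -0.4  0.2]
0.053 False [ 0.5689 -0.0068  0.0534] [1.8 0.5 3.4]
0.0515 False [ 0.5674 -0.0067  0.0511] [0.4 0.4 0.7]
0.05 False [ 0.5675 -0.0067  0.0495] [ 0.7  0.5 -0.3]
0.0485 False [ 0.5679 -0.0067  0.0483] [ 0.   1.  -0.1]
0.047 False [ 0.568  -0.0068  0.0469] [-0.6 -1.   0.2]
0.0455 False [ 0.5685 -0.0068  0.0459] [0.1 0.3 2.7]
0.044 False [ 0.5685 -0.0068  0.0457] [-3.7  0.2 13.3]
23.0667
```

View pics/w4.png

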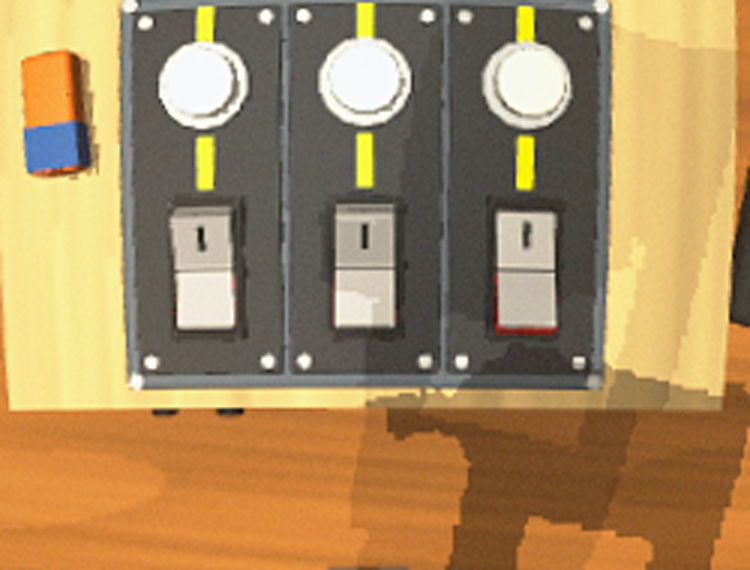

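The right-hand rocker at (526,270) is now on, with its red skirt showing. The left (205,270) and middle (365,270) rockers are off, all three buttons are up, and the arm is clear.

```bash
python3 -c "
from plant import *
job_done();print(read_t())"
```

```text
the job is handed in; nothing more can be done
the job is handed in; nothing more can be done
```

The job is done and handed in; the last clock reading, just before handing in, was about 23 s of the 38 s allowed. `job_done()` gives no verdict, so these results rest on my own checks.

**What I did, in order:**
1. I switched off the blue locomotive's live track (left rocker, near half).
2. I pressed the red locomotive's route button (right column). It travelled about 6 mm at roughly 5 N to a hard stop, and I let it spring back.
3. I switched the red locomotive's track on (right rocker, far half).

**Last checks:** The final wrist picture shows the right rocker on with its red skirt showing, the other two off and all three buttons up. The arm was parked clear of everything. I did not re-measure the trains or the other loose things. The arm only pressed vertically on the panel and never went near them.

**What disagreed:** My first press ran in air, because the closed fingertips really end about 35 mm short of the reported tool point. Wrist depth put the gap at about 40 mm; contact force gave 35 mm. I then did every press in force-guarded steps.

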